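Take the edging wheel out of the lens edger

TASK

The edging wheel of the small lens edger is due for a change. Flip the red cam lever fully open, press the wheel straight down with its cradle until its axle has left the slots and the cradle is at the bottom, then roll the wheel forward, out from under the slots, until it stands against the front stop of the tray. Leave the lever open and do not disturb the bottle, the carton and the contact-lens case standing round it.

Things in the scene. Friction and masses are not known exactly. Their poses are not given: they have to be found in the camera images.
- edger: White and grey lens edger fixed to the desk, base 217 x 116 mm, 97 mm high. Origin on the desk under the wheel's axle, midway between the cheeks; z up, -x = its front (grey tray, towards the robot), +y = robot's left at yaw 0. All figures below are in this frame. Two upright white cheeks: inner faces at y = +-30 mm, 8 mm thick, x = -17 to 35 mm, top z = 91 mm.
- slots (a point): Point midway between the mouths of the two 10 mm wide slots in the cheeks, at x = 0, z = 65 mm. The slots hold the axle ends and are open at the bottom; once lowered, the axle passes forward beneath the cheeks' front lips (lower edge z = 65 mm).
- keeper_bar (a point): Top middle of the steel keeper's crossbar (9 mm wide in x, 6 mm high, |y| < 37 mm), behind the wheel: x = 77, z = 73 mm closed, 13 mm farther back with the lever open. Its two tongues lie under the axle until the lever is open. Between wheel, crossbar and cheeks there is free room, 60 mm wide, for shut fingers down to z = 35 mm.
- front_stop (a point): Top middle of the inner face of the tray's front stop, at x = -95 mm, z = 36 mm, y = 0. The grey tray between it and the cradle has its floor 18 mm (rear) to 16 mm (front) above the desk and side rails at y = +-17 mm up to z = 29 mm.
- edging_wheel: Tan wheel, 60 mm diameter, 24 mm wide, on an 8 mm steel axle 96 mm long; 0.2 to 0.45 kg, loose. Origin at its centre, y along the axle. Starts at the edger's x = 0, y = 0, centre z = 78 mm; with the cradle at the bottom centre z = 48 mm. A light push from behind rolls it over the cradle's front rod (1 mm) into the tray; at the stop its centre is at about x = -68, z = 46 mm.
- cam_lever (a joint): Angle of the red lever about an upright pivot at x = 94, y = 0 mm of the edger: 0 closed (points to the edger's +y), growing as it swings backwards, away from the front, to 1.6 rad fully open (points to +x). Starts at 0 to 0.2. The axle is free only beyond about 1.2 rad. It stays where it is left; about 2 N at the paddle moves it.
- lever_paddle (a point): Middle of the red paddle at the lever's end, 76 mm from the pivot, z = 86 mm; the paddle is 42 mm long, 13 mm thick, and stands from z = 76 to 95 mm.
- cradle (a joint): Drop (m) of the cradle on whose two rods, 16 mm apart, the wheel rests: 0 at the top, 0.030 at the bottom stop. Friction holds it with the wheel at any height; pressing the wheel's top with about 5 to 10 N moves it down once the lever is open.
- lens_spray: White bottle with blue cap, 31 mm diameter, 105 mm high, standing on the desk; origin at the centre of its underside. Leave it alone.
- drops_carton: White and teal carton, 84 x 52 x 18 mm, lying on the desk; origin at the centre of its underside. Leave it alone.
- contact_lens_case: Contact-lens case with one blue and one white cap, 30 x 68 x 19 mm, on the desk; origin at the centre of its underside. Leave it alone.
Things that resemble listed ones, but are neither listed nor needed, are in the scene too. What is shaped like the edging_wheel but blue or orange is not meant.

How it is judged:
By the outcome, as a careful person would: the job done as asked, in the order asked, and still so for the second after the job is handed in, with the robot touching nothing.
It also fails if it takes over 51 s, if anything falls off the work surface, if the arm or the gripper's body presses on something with over 40 N, if the wrist force passes 120 N, or if a joint passes its speed limit or range.

ROBOT

A 6-joint arm with a two-finger parallel gripper is mounted at the origin on a cart in front of the work surface, level with it; the furniture and walls round the work are solid. World frame = base frame: x ahead of the robot, y to its left, z up, the work surface at z = 0. Lengths are in m, angles in rad, forces in N, time in s.
With the tool pointing down it reaches from about 0.35 to 0.975 m from the base axis. Payload 4.9 kg.
Tool frame: the origin (TCP) lies at the very end of the fingers, on their centre line; the grasp point (between the pads) lies 19 mm behind it; z points along the fingers, y is the line along which they close (so a half turn about z gives the same grasp; the last joint's range is limited). The gripper opens to 85 mm and grips with 20 to 120 N. Pads are 22 mm wide; open, the fingers measure 114 mm over their backs; the gripper's body (76 mm by 85 mm) begins 54 mm behind the grasp point. The pads swing forward as they close: fully open they stand 13 mm farther back than shut.
Start: joints at [-1.277, 0.053, 1.613, -0, 1.476, -0.119], TCP at [0.251, -0.572, 0.231] pointing down, gripper open.
Joint ranges: [-3.01, 3.01], [-1.01, 2.22], [0.06, 2.58], [-1.02, 4.17], [0.09, 2.62], [-3.14, 3.14]. Speed limits (rad/s): [2.57, 2.57, 3.14, 3.14, 3.14, 3.14].

INTERFACE

Orientations are given as a unit quaternion [w, x, y, z].
In Python, from plant import manip, vision, order gives the robot as it stands.
- The arm moves only by the tool play_rows, never from a script. Its argument "steps" is a list that holds one entry, the list of rows, each a list of 6 numbers: the shift along the tool's x, y, z in mm, then the turn, a rotation vector about the tool's x, y, z in degrees. A call has 1 to 12 rows; each row is the pose to reach, as a shift and turn from the pose commanded when the call began, along the tool's axes at that moment; what a row does not reach only later rows make up. A row lasts 1/12 s, in which the tool goes at most 41.7 mm and 7.16 degrees, less where a joint would pass 70% of its speed; a pose out of reach is approached as far as the arm can. A call with a gripper value outside its range is refused whole. "claw" is the gripper's target within -1 to 1 (fully open at 1, half-way at 0, shut at -1), set as the call begins (left out, the last holds). The fingers move at their own pace and stop on an object; the grip force is fixed at half the most. Time passes only in rows, so rows that repeat a pose let the fingers close. It gives the time, the measured TCP pose, the force, the opening and the grip force at its end, in the units of the state.
- manip.state(): the state, without advancing time (a new reading comes with each control period).
- vision.grab_frame(name): name is "side" or "top" or "wrist"; returns (picture, depth): 384x512x3 uint8, blue, green, red; 384x512 float32, m along the optical axis (not along the pixel's ray), 0 where there is no reading.
- vision.camera_info(name): a dict with "K" (3x3 intrinsics, pixels), "eye" and "orientation" of the camera in the world; the wrist camera has in their place "T_tool_cam" (4x4, takes a point from camera to tool coordinates, whose origin is the TCP and whose axes are the flange's). Camera axes: x right, y down, z forward; pixel columns grow to the right and rows downward; lengths in m; the calibration is good to about 2 mm. A picture is of the moment at which its call begins: read the wrist's pose just before it. camera_info takes no time and is no camera call.
- order.job_done(): hands the job in; it is judged then, once.
The state is a dict: "time": time; "joint_pos": joint angles; "joint_vel": joint speeds; "joint_efforts": joint torques, N m; "tool_pos": TCP position; "tool_rot": TCP orientation; "contact_force": force on the tool from outside, world axes, zero at the start; "ft_torque": the same for the moment, N m; "gripper_width": opening from 0.0 (shut) to 1.0 (fully open); "grasp_force": force on a finger pad.
Only numpy, scipy, OpenCV 4.12 (cv2) and the standard library are available. Lean on these libraries where they do the work, as an engineer would, in place of code of your own. Each camera call takes 0.05 s, during which the arm holds its last target. There are 200 camera calls.

## Working session

There is one attempt and no reset: what is moved stays moved. The work goes in short steps, Python scripts to look and compute and a tool call to move; the robot and the scene stay as the last step left them, time stands still between calls to the robot, and variables do not carry over. Pictures are saved under pics/ and viewed, at most 10 in all, crops included, and the job is handed in when it is done.

Besides the shell and the picture viewer there is one more tool, called after "Request:" by a JSON object that holds its "method" and its "body". play_rows: Moves the arm, as the interface text tells. Its arguments: {"type":"object","properties":{"steps":{"type":"array"},"claw":{"type":"number"}},"required":["steps"]}

```bash
ls; mkdir -p pics; cat > h.py <<'E'
import numpy as np, cv2
from scipy.spatial.transform import Rotation as R
from plant import manip, vision, order
def q2R(q): return R.from_quat([q[1],q[2],q[3],q[0]]).as_matrix()
def cam(n):
    c=vision.camera_info(n); K=np.array(c["K"])
    if "T_tool_cam" in c:
        s=manip.state(); T=np.eye(4); T[:3,:3]=q2R(s["tool_rot"]); T[:3,3]=s["tool_pos"]; T=T@np.array(c["T_tool_cam"])
        return K,T[:3,:3],T[:3,3]
    o=np.array(c["orientation"]); 
    return K,(o if o.shape==(3,3) else q2R(o)),np.array(c["eye"])
def cloud(n):
    K,Rm,e=cam(n); im,d=vision.grab_frame(n)
    v,u=np.mgrid[:384,:512]; P=np.stack([(u-K[0,2])/K[0,0]*d,(v-K[1,2])/K[1,1]*d,d],-1)
    W=P@Rm.T+e; W[d==0]=np.nan
    return im,d,W
E
python3 - <<'E'
from h import *
s=manip.state(); print({k:np.round(v,3).tolist() for k,v in s.items()})
ims=[]
for n in("top","side"):
    im,d,W=cloud(n); ims.append(im); np.savez(f"{n}.npz",im=im,W=W); print(n,vision.camera_info(n)["eye"])
    cv2.imwrite(f"pics/{n}0.png",cv2.resize(im,(800,600)))
E
```

```text
pics
{'time': 0.0, 'joint_pos': [-1.277, 0.053, 1.614, -0.0, 1.476, -0.119], 'joint_vel': [0.001, -0.0, -0.0, -0.0, -0.0, -0.0], 'joint_efforts': [-0.001, -39.368, -37.018, -0.0, 0.007, -0.0], 'tool_pos': [0.251, -0.572, 0.23], 'tool_rot': [-0.001, 0.979, 0.205, -0.0], 'contact_force': [-0.023, 0.036, -0.859], 'ft_torque': [0.014, -0.024, -0.033], 'grasp_force': 0.0, 'gripper_width': 0.997}
top [0.37591367 0.00992472 1.13376936]
side [ 0.43444557 -0.74365122  0.52485384]
```

View pics/top0.png

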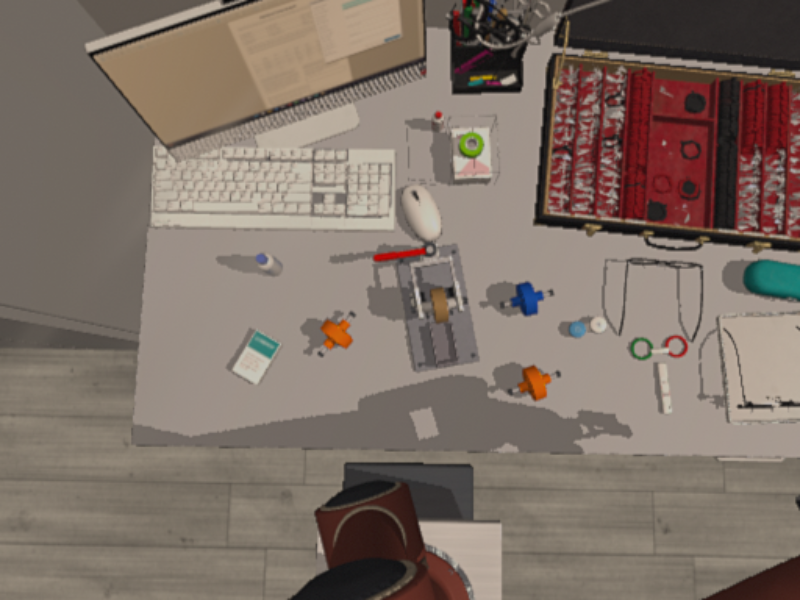

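View pics/side0.png

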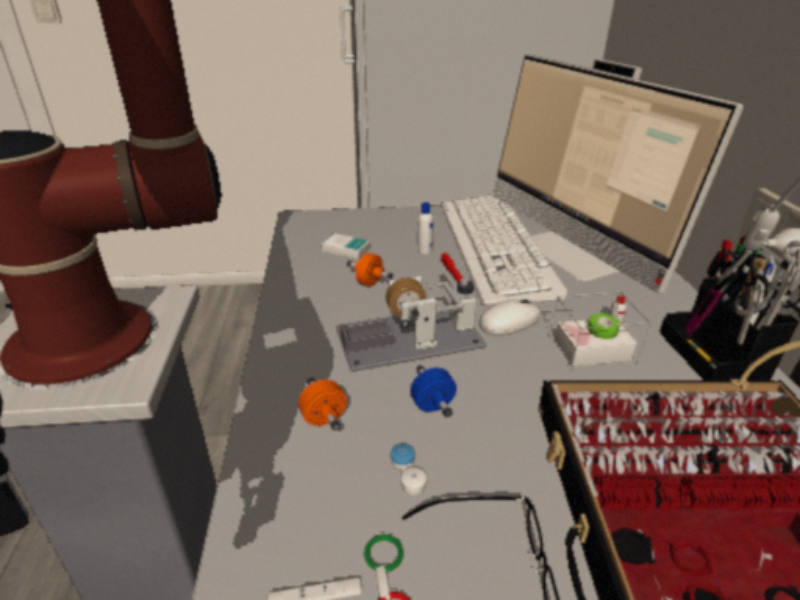

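The top view shows the edger at about (438,305), its tan wheel at (440,305), the red lever from (430,250) to (375,258) pointing to +y, and the front of the tray at (447,365). The side view agrees. I'll measure the pose next.

```bash
python3 - <<'E'
from h import *
f=np.load("top.npz"); im,W=f["im"],f["W"]
hsv=cv2.cvtColor(im,cv2.COLOR_BGR2HSV); h,s,v=[hsv[...,i].astype(int) for i in range(3)]
X,Y,Z=W[...,0],W[...,1],W[...,2]
roi=np.zeros(h.shape,bool); roi[150:245,235:312]=True
red=roi&((h<6)|(h>174))&(s>170)&(v>80)
tan=roi&(h>8)&(h<25)&(s>70)
for n,m in(("red",red),("tan",tan)):
    print(n,m.sum(),np.nanmedian(W[m],0),np.nanmin(W[m],0),np.nanmax(W[m],0))
p=W[tan]; t=p[p[:,2]>0.09]; print("tan top",t.mean(0),len(t))
p=W[red&(Z>0.06)]; c=p.mean(0); u=np.linalg.svd(p[:,:2]-c[:2])[2][0]; pr=(p[:,:2]-c[:2])@u; print("lever",c,u,c[:2]+u*pr.min(),c[:2]+u*pr.max(), p[:,2].max())
# base: all points with z 5..110 mm contiguous
m=(roi&(Z>0.009)&(Z<0.03)&~red).astype(np.uint8); 
m=cv2.morphologyEx(m,cv2.MORPH_OPEN,np.ones((3,3)))
n,l,st,ce=cv2.connectedComponentsWithStats(m); i=1+np.argmax(st[1:,4]); q=W[l==i][:,:2]
print(st[i]); r=cv2.minAreaRect((q*1000).astype(np.float32)); print(r)
print("desk z",np.nanmedian(Z[215:235,200:215]))
# bright/white cheek tops
m=roi&(Z>0.08)&(Z<0.1)&(s<60); n,l,st,ce=cv2.connectedComponentsWithStats(m.astype(np.uint8))
for k in range(1,n):
    if st[k,4]>8: print("hi",st[k],W[l==k].mean(0),W[l==k].min(0),W[l==k].max(0))
g=im[150:245,230:315]; cv2.imwrite("pics/c1.png",cv2.resize(g,None,fx=6,fy=6,interpolation=cv2.INTER_CUBIC))
E
```

```text
red 133 [0.59929829 0.03116245 0.09253694] [ 0.58911663 -0.01623018  0.08633891] [0.61061792 0.07039527 0.10041815]
tan 206 [ 0.51300196 -0.04015442  0.10372496] [ 0.48614375 -0.05590161  0.00701642] [ 0.55730664 -0.02497986  0.11252068]
tan top [ 0.51396815 -0.04007152  0.10308197] 186
lever [0.59907094 0.02873368 0.09256221] [ 0.16803462 -0.98578109] [0.59197878 0.07034013] [ 0.6066857  -0.01593856] 0.10041815212625682
[275 206  17  27 334]
((458.8310546875, -52.204833984375), (71.54134368896484, 39.230873107910156), 9.533236503601074)
desk z 0.002223203493040282
hi [270 155  10  10  63] [ 0.61019002 -0.02362605  0.08905935] [ 0.59806684 -0.0346807   0.08065   ] [ 0.62200686 -0.01072931  0.0988549 ]
hi [286 180  13  20 113] [ 0.52637195 -0.0692348   0.08891314] [ 0.50559344 -0.08589292  0.0801027 ] [ 0.55567597 -0.05378984  0.09694955]
hi [263 184  15  20 122] [ 0.51435546 -0.01045195  0.08844857] [ 0.49356635 -0.0310167   0.08000805] [0.54339645 0.00579561 0.09630619]
```

View pics/c1.png

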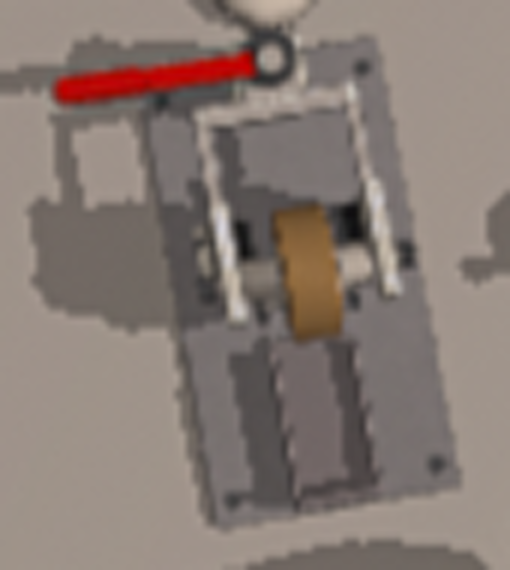

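Estimates: the axle is at (0.5145,-0.040), the yaw is about 9.8° and the lever is closed at about 0. In the crop the pivot is at (268,58) and the lever tip at (62,92). Next I'll shut the gripper and align the tool with the edger.

Request:
{"method": "play_rows", "body": {"steps": [[[0,0,0,0,0,7],[0,0,0,0,0,13.9],[0,0,0,0,0,13.9],[0,0,0,0,0,13.9]]], "claw": -1}}

```text
time: 0.43
tool_pos: [0.2506, -0.5722, 0.2308]
tool_rot: [-0.0, 0.996, 0.086, -0.0]
contact_force: [0.6, -0.1, 0.1]
gripper_width: 0.453
grasp_force: 0.0
```

```bash
cat >> h.py <<'E'
O=np.array([.5145,-.040,0]); YAW=np.radians(9.8)
Re=R.from_euler("z",YAW).as_matrix()
def report():
    s=manip.state(); M=q2R(s["tool_rot"])
    print("t",round(s["time"],2),"edger mm",((np.array(s["tool_pos"])-O)@Re*1000).round(1),"xang",np.degrees(np.arctan2(M[1,0],M[0,0])).round(2),"zax",M[:,2].round(4),"F",np.round(np.array(s["contact_force"])@Re,1),"w",round(s["gripper_width"],2))
E
python3 -c "from h import *;report()"
```

```text
t 0.43 edger mm [-350.6 -479.6  230.8] xang 9.92 zax [-3.e-04  9.e-04 -1.e+00] F [ 0.5 -0.2  0.1] w 0.45
```

Request:
{"method": "play_rows", "body": {"steps": [[[330,-480,0,0,0,0],[330,-480,0,0,0,0],[330,-480,0,0,0,0],[330,-480,0,0,0,0],[330,-480,0,0,0,0],[330,-480,0,0,0,0],[330,-480,0,0,0,0],[330,-480,0,0,0,0],[330,-480,0,0,0,0],[330,-480,0,0,0,0],[330,-480,0,0,0,0],[330,-480,0,0,0,0]]]}}

```text
time: 1.43
tool_pos: [0.4605, -0.1164, 0.2315]
tool_rot: [0.0, 0.996, 0.086, 0.0]
contact_force: [0.4, -0.2, 0.0]
gripper_width: 0.004
grasp_force: 0.0
```

```bash
python3 -c "from h import *;report()"
```

```text
t 1.43 edger mm [-66.2 -66.1 231.5] xang 9.92 zax [ 8.e-04 -4.e-04 -1.e+00] F [ 0.4 -0.3  0. ] w 0.0
```

Request:
{"method": "play_rows", "body": {"steps": [[[35,-60,0,0,0,0],[35,-60,0,0,0,0],[35,-60,0,0,0,0],[35,-60,0,0,0,0]]]}}

```text
time: 1.77
tool_pos: [0.4845, -0.0521, 0.2311]
tool_rot: [0.0, 0.996, 0.088, -0.0]
contact_force: [-0.2, -0.2, -0.2]
gripper_width: 0.004
grasp_force: 0.0
```

```bash
python3 - <<'E'
from h import *
report(); im,d,W=cloud("wrist"); np.savez("w.npz",im=im,W=W)
cv2.imwrite("pics/w1.png",cv2.resize(im,(800,600)))
E=(W-O)@Re*1000
hsv=cv2.cvtColor(im,cv2.COLOR_BGR2HSV); h,s,v=[hsv[...,i].astype(int) for i in range(3)]
near=(abs(E[...,0]-20)<180)&(abs(E[...,1])<130)
for n,m in(("red",((h<6)|(h>174))&(s>150)&near&(E[...,2]>60)),("tan",(h>8)&(h<25)&(s>70)&near&(E[...,2]>30)),("cheek",near&(s<60)&(E[...,2]>86)&(E[...,2]<97)&(E[...,0]<50))):
    p=E[m]; print(n,m.sum(),p.mean(0).round(1),np.percentile(p,2,0).round(1),np.percentile(p,98,0).round(1))
    if n=="cheek":
        for sg in(1,-1):
            q=p[p[:,1]*sg>0]; print(q.mean(0).round(1),np.percentile(q,[3,97],0).round(1).tolist(),np.degrees(np.polyfit(q[:,0],q[:,1],1)[0]).round(2))
E
```

```text
t 1.77 edger mm [-31.6  -6.8 231.1] xang 10.06 zax [-5.e-04 -3.e-04 -1.e+00] F [-0.2 -0.2 -0.2] w 0.0
red 1334 [94.3 50.6 90.9] [89.1  7.4 86.9] [99.9 90.7 95. ]
tan 1467 [ -4.6 -10.7  98.1] [-153.8 -126.6   34.3] [ 29.9   8.6 108.2]
cheek 962 [ 9.6 -3.2 89.9] [-14.1 -40.9  86.2] [34.8 33.9 92.2]
[ 9.3 28.7 89.7] [[-14.0, 13.7, 86.2], [33.6, 34.2, 91.7]] 4.63
[  9.9 -34.9  90. ] [[-12.4, -41.2, 86.2], [34.7, -17.4, 92.3]] -3.55
```

View pics/w1.png

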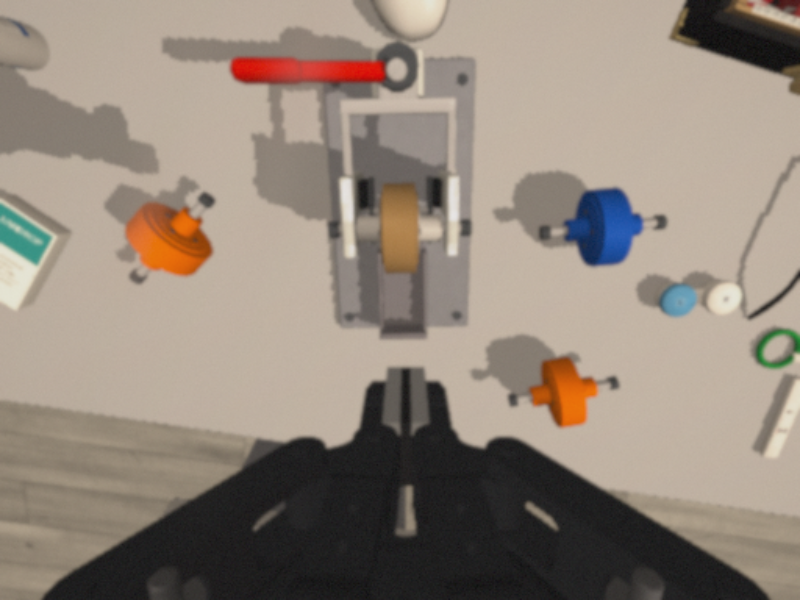

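The wrist view shows the frame is nearly right: pivot at (397,67), wheel at (400,228), front stop at (403,335). y looks about 3 mm off, so I'll refine it.

```bash
python3 - <<'E'
from h import *
f=np.load("w.npz"); im,W=f["im"],f["W"]; E=(W-O)@Re*1000
hsv=cv2.cvtColor(im,cv2.COLOR_BGR2HSV); h,s,v=[hsv[...,i].astype(int) for i in range(3)]
t=(h>8)&(h<25)&(s>70)&(abs(E[...,0])<40)&(abs(E[...,1])<30)&(E[...,2]>85); p=E[t]
print("wheel",np.percentile(p,[1,50,99],0).round(1).tolist(),"yaw err",np.degrees(np.polyfit(p[:,0],p[:,1],1)[0]))
x,y,z=E[...,0],E[...,1],E[...,2]
def sec(n,m):
    q=E[m]; print(n,m.sum(),np.percentile(q,[2,50,98],0).round(1).tolist())
sec("bar",(x>68)&(x<84)&(z>69)&(z<77)&(abs(y)<45))
sec("ring",(x>80)&(x<112)&(z>83)&(y<8)&(y>-25))
b=(z>3)&(z<30)
for xx in(-90,-60,-35,60,110): 
    q=y[b&(abs(x-xx)<4)&(abs(y)<75)&(z>5)]; print(xx,len(q),np.percentile(q,[0.5,99.5]).round(1) if len(q) else'')
E
```

```text
wheel [[-26.6, -14.7, 86.8], [5.6, -2.9, 103.3], [29.2, 9.0, 108.5]] yaw err 0.5643589055740111
bar 878 [[69.6, -37.3, 70.9], [77.6, -2.5, 72.8], [83.3, 33.2, 74.3]]
ring 630 [[86.0, -12.8, 84.6], [97.2, -2.7, 87.0], [109.2, 7.3, 94.7]]
-90 498 [-63.4  51. ]
-60 474 [-61.8  51.8]
-35 322 [-61.9  52. ]
60 566 [-59.4  54.7]
110 259 [-59.3 -21.5]
```

```bash
cat >> h.py <<'E'
O=O+Re@np.array([.0005,-.003,0]); YAW=np.radians(10.2); Re=R.from_euler("z",YAW).as_matrix()
E
python3 -c "from h import *;report()"
```

```text
t 1.82 edger mm [-32.5  -4.6 231.2] xang 9.92 zax [-4.e-04 -4.e-04 -1.e+00] F [-0.4 -0.5 -0.2] w -0.0
```

Request:
{"method": "play_rows", "body": {"steps": [[[40,-32,0,0,0,0],[70,-56,0,0,0,0],[96,-76,0,0,0,0],[96,-76,38,0,0,0],[96,-76,76,0,0,0],[96,-76,114,0,0,0],[96,-76,150,0,0,0],[96,-76,150,0,0,0],[96,-76,150,0,0,0]]]}}

```text
time: 2.57
tool_pos: [0.5642, 0.0365, 0.0792]
tool_rot: [-0.0, 0.996, 0.084, -0.003]
contact_force: [0.0, -0.3, 0.2]
gripper_width: -0.004
grasp_force: 0.0
```

```bash
python3 -c "from h import *;report()"
```

```text
t 2.57 edger mm [62.  69.5 79.2] xang 9.67 zax [-5.5e-03  2.0e-04 -1.0e+00] F [-0.  -0.3  0.2] w -0.0
```

Request:
{"method": "play_rows", "body": {"steps": [[[13,-1,0,0,0,0],[27,-2,0,0,0,0],[42,-2,0,0,0,0],[57,2,0,0,0,0],[70,8,0,0,0,0],[82,17,0,0,0,0],[92,28,0,0,0,0],[99,38,0,0,0,0],[101,44,0,0,0,0],[101,44,0,0,0,0],[101,44,0,0,0,0]]]}}

```text
time: 3.48
tool_pos: [0.6741, 0.0107, 0.0829]
tool_rot: [0.0, 0.996, 0.085, 0.001]
contact_force: [0.3, -0.3, 0.3]
gripper_width: -0.004
grasp_force: 0.0
```

```bash
cat > lever.py <<'E'
from h import *
report()
im,d,W=cloud("top"); E=(W-O)@Re*1000
hsv=cv2.cvtColor(im,cv2.COLOR_BGR2HSV); h,s,v=[hsv[...,i].astype(int) for i in range(3)]
m=((h<6)|(h>174))&(s>170)&(v>60)&(np.hypot(E[...,0]-94,E[...,1])<110)&(E[...,2]>60); p=E[m]
if len(p): print(len(p),p.mean(0).round(1),"angle",np.arctan2(p[:,0].mean()-94,p[:,1].mean()).round(3),np.percentile(p,[2,98],0).round(1).tolist())
E
python3 lever.py
```

```text
t 3.48 edger mm [165.6  24.7  82.9] xang 9.7 zax [ 2.8e-03 -5.0e-04 -1.0e+00] F [ 0.2 -0.3  0.3] w -0.0
8 [ 69.4  -1.9 425.4] angle -1.65 [[11.9, -28.3, 395.6], [166.3, 14.1, 437.8]]
```

Request:
{"method": "play_rows", "body": {"steps": [[[1,2,0,0,0,0],[1,4,0,0,0,0],[1,4,0,0,0,0]]]}}

```text
time: 3.78
tool_pos: [0.6746, 0.008, 0.0813]
tool_rot: [-0.0, 0.996, 0.085, -0.0]
contact_force: [-0.3, 0.7, 0.4]
gripper_width: -0.001
grasp_force: 0.5
```

Request:
{"method": "play_rows", "body": {"steps": [[[0,2,0,0,0,0],[0,4,0,0,0,0],[0,4,0,0,0,0]]]}}

```text
time: 4.03
tool_pos: [0.6751, 0.006, 0.0813]
tool_rot: [-0.002, 0.996, 0.085, -0.0]
contact_force: [-1.7, 7.4, 1.7]
gripper_width: -0.004
grasp_force: 4.0
```

```bash
cat > lw.py <<'E'
from h import *
report()
K,Rm,e=cam("wrist"); im,d,W=cloud("wrist"); E=(W-O)@Re*1000
hsv=cv2.cvtColor(im,cv2.COLOR_BGR2HSV); h,s,v=[hsv[...,i].astype(int) for i in range(3)]
m=((h<6)|(h>174))&(s>150)&(v>60)&(np.hypot(E[...,0]-94,E[...,1])<110)&(E[...,2]>60)&(E[...,2]<105); p=E[m]
if len(p): print(len(p),p.mean(0).round(1),"angle",np.arctan2(p[:,0].mean()-94,p[:,1].mean()).round(3),np.percentile(p,[2,98],0).round(1).tolist())
m=(h>8)&(h<25)&(s>70)&(abs(E[...,1])<25)&(E[...,0]>-110)&(E[...,0]<45)&(E[...,2]>30); p=E[m]
if len(p): print("wheel",len(p),np.percentile(p,[1,50,99],0).round(1).tolist())
E
python3 lw.py
```

```text
t 4.03 edger mm [165.7  19.9  81.3] xang 9.76 zax [-0.0011  0.0046 -1.    ] F [-0.3  7.6  1.7] w -0.0
1486 [174.9   0.2  92.8] angle 1.569 [[152.8, -5.5, 86.1], [191.1, 6.0, 95.2]]
```

Request:
{"method": "play_rows", "body": {"steps": [[[0,2,0,0,0,0],[0,2,0,0,0,0],[0,2,0,0,0,0]]]}}

```text
time: 4.33
tool_pos: [0.6752, 0.0058, 0.0813]
tool_rot: [-0.004, 0.996, 0.085, -0.001]
contact_force: [-2.3, 11.5, 2.6]
gripper_width: -0.001
grasp_force: 6.3
```

Request:
{"method": "play_rows", "body": {"steps": [[[0,-25,0,0,0,0],[0,-25,-40,0,0,0],[0,-25,-79,0,0,0],[-40,-20,-79,0,0,0],[-80,-10,-79,0,0,0],[-120,10,-79,0,0,0],[-160,16,-79,0,0,0],[-166,22,-79,0,0,0],[-166,22,-79,0,0,0],[-166,22,-79,0,0,0],[-166,22,-79,0,0,0]]]}}

```text
time: 5.25
tool_pos: [0.5173, -0.048, 0.1611]
tool_rot: [0.0, 0.996, 0.085, 0.001]
contact_force: [-0.7, -1.1, -0.7]
gripper_width: -0.0
grasp_force: 0.0
```

```bash
python3 lw.py
```

```text
t 5.25 edger mm [  0.9  -5.3 161.1] xang 9.76 zax [ 1.8e-03 -4.0e-04 -1.0e+00] F [-0.9 -1.  -0.7] w -0.0
1046 [122.7   0.3  89.3] angle 1.559 [[102.0, -4.5, 87.5], [142.6, 5.3, 91.1]]
wheel 2045 [[-22.1, -11.8, 78.9], [10.1, -0.2, 103.0], [30.2, 11.7, 108.3]]
```

Request:
{"method": "play_rows", "body": {"steps": [[[0,-5,0,0,0,0],[-1,-5,25,0,0,0],[-1,-5,43,0,0,0],[-1,-5,49,0,0,0],[-1,-5,53,0,0,0],[-1,-5,57,0,0,0],[-1,-5,61,0,0,0],[-1,-5,61,0,0,0]]]}}

```text
time: 5.97
tool_pos: [0.5153, -0.043, 0.1008]
tool_rot: [0.0, 0.996, 0.085, 0.001]
contact_force: [-2.2, 0.2, 3.1]
gripper_width: -0.004
grasp_force: 1.3
```

```bash
python3 lw.py
```

```text
t 5.97 edger mm [-2.000e-01 -1.000e-01  1.008e+02] xang 9.77 zax [ 1.7e-03 -1.0e-04 -1.0e+00] F [-2.1  0.6  3.1] w -0.0
1176 [113.3   0.7  89.3] angle 1.534 [[101.3, -4.0, 87.4], [124.7, 5.5, 91.0]]
wheel 2352 [[2.1, -12.7, 69.1], [19.4, -0.9, 92.9], [31.4, 11.5, 108.4]]
```

Request:
{"method": "play_rows", "body": {"steps": [[[0,0,3,0,0,0],[0,0,6,0,0,0],[0,0,9,0,0,0],[0,0,12,0,0,0],[0,0,15,0,0,0],[0,0,17,0,0,0],[0,0,17,0,0,0]]]}}

```text
time: 6.6
tool_pos: [0.5151, -0.0432, 0.0835]
tool_rot: [0.0, 0.996, 0.085, 0.001]
contact_force: [-0.4, 1.2, 4.4]
gripper_width: 0.002
grasp_force: 2.1
```

```bash
python3 lw.py
```

```text
t 6.6 edger mm [-0.4 -0.2 83.5] xang 9.76 zax [ 1.9e-03 -1.0e-04 -1.0e+00] F [-0.1  1.2  4.4] w 0.0
1226 [110.6   0.8  89.3] angle 1.525 [[101.3, -4.2, 87.1], [119.7, 5.8, 91.0]]
wheel 2349 [[1.7, -12.9, 52.0], [19.4, -1.0, 75.7], [31.2, 11.3, 90.3]]
```

Request:
{"method": "play_rows", "body": {"steps": [[[0,0,2,0,0,0],[0,0,4,0,0,0],[0,0,6,0,0,0],[0,0,7,0,0,0],[0,0,8,0,0,0],[0,0,8,0,0,0]]]}}

```text
time: 7.15
tool_pos: [0.5158, -0.0432, 0.0778]
tool_rot: [0.0, 0.996, 0.085, 0.001]
contact_force: [-7.0, 2.2, 16.3]
gripper_width: 0.0
grasp_force: 8.1
```

```bash
cat >>lw.py <<'E'
cv2.imwrite("pics/last.png",cv2.resize(im,(800,600)))
E
python3 lw.py
```

```text
t 7.15 edger mm [ 0.2 -0.4 77.8] xang 9.76 zax [ 0.0024 -0.     -1.    ] F [-6.5  3.4 16.3] w 0.0
1270 [110.1   0.8  89.3] angle 1.524 [[101.3, -4.2, 87.1], [118.8, 5.7, 91.0]]
wheel 2312 [[2.7, -12.7, 46.7], [19.8, -1.1, 70.1], [31.5, 11.0, 84.6]]
```

View pics/last.png

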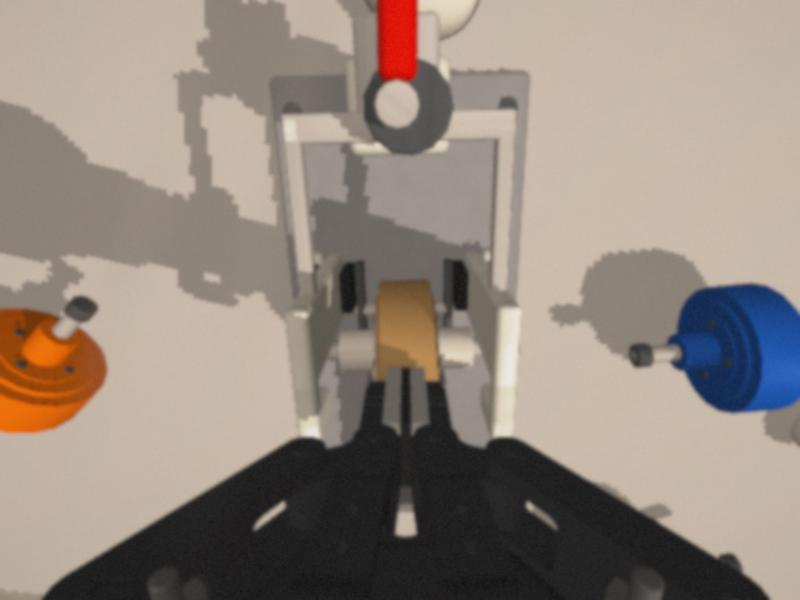

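The picture shows the lever open at (397,40), and the wheel at (405,330) with its axle lowered. The TCP is at 77.8 mm with a 16 N reaction, so the cradle is at the bottom. Next I'll lift and go in behind the wheel.

Request:
{"method": "play_rows", "body": {"steps": [[[0,0,-10,0,0,0],[0,0,-40,0,0,0],[0,0,-60,0,0,0],[30,0,-60,0,0,0],[57,0,-60,0,0,0],[57,0,-60,0,0,0],[57,0,-60,0,0,0],[57,0,-60,0,0,0]]]}}

```text
time: 7.87
tool_pos: [0.5696, -0.0335, 0.1336]
tool_rot: [-0.0, 0.996, 0.085, -0.001]
contact_force: [0.1, 0.4, -0.3]
gripper_width: -0.004
grasp_force: 0.0
```

```bash
python3 lw.py; python3 - <<'E'
from h import *
im,d,W=cloud("side"); E=(W-O)@Re*1000
hsv=cv2.cvtColor(im,cv2.COLOR_BGR2HSV); h,s,v=[hsv[...,i].astype(int) for i in range(3)]
m=(h>8)&(h<25)&(s>70)&(abs(E[...,1])<25)&(E[...,0]>-110)&(E[...,0]<45)&(E[...,2]>25)&(E[...,2]<115); p=E[m]
print(len(p),np.percentile(p,[1,50,99],0).round(1).tolist())
cv2.imwrite("pics/s2.png",cv2.resize(im[140:260,190:350],(800,600)))
E
```

```text
t 7.87 edger mm [ 54.9  -0.4 133.6] xang 9.76 zax [-0.0016 -0.     -1.    ] F [ 0.1  0.4 -0.3] w -0.0
2613 [1.495e+02 1.000e-01 9.150e+01] angle 1.569 [[103.2, -5.4, 87.8], [186.6, 5.2, 95.1]]
wheel 396 [[18.3, -10.7, 40.5], [28.8, 1.5, 55.5], [30.7, 12.2, 66.5]]
213 [[-30.1, -13.2, 26.6], [-17.0, -8.0, 64.0], [17.5, 10.9, 78.5]]
```

View pics/s2.png

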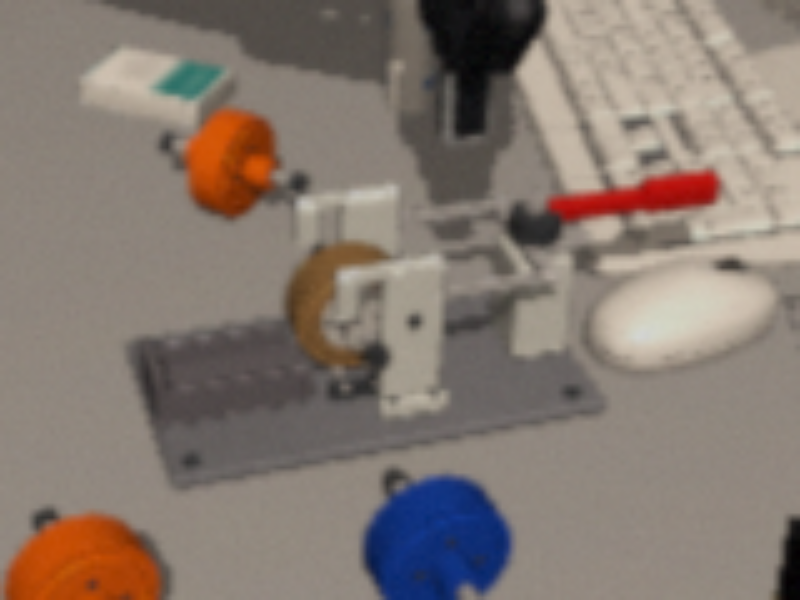

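The side view shows the wheel at (345,305) lowered between the cheeks with its top at 78.5 mm, and the lever open. Now I'll go down behind the wheel.

Request:
{"method": "play_rows", "body": {"steps": [[[2,0,30,0,0,0],[2,0,60,0,0,0],[2,0,80,0,0,0],[2,0,90,0,0,0],[2,0,90,0,0,0],[2,0,90,0,0,0]]]}}

```text
time: 8.47
tool_pos: [0.572, -0.0333, 0.0445]
tool_rot: [-0.0, 0.996, 0.085, -0.0]
contact_force: [0.4, 0.3, -0.2]
gripper_width: -0.003
grasp_force: 0.0
```

Request:
{"method": "play_rows", "body": {"steps": [[[-6,0,0,0,0,0],[-11,0,0,0,0,0],[-16,0,0,0,0,0],[-20,0,0,0,0,0],[-24,0,0,0,0,0],[-28,0,0,0,0,0],[-32,0,0,0,0,0],[-32,0,0,0,0,0]]]}}

```text
time: 9.13
tool_pos: [0.5494, -0.0394, 0.0525]
tool_rot: [0.002, 0.996, 0.085, 0.011]
contact_force: [10.5, 3.3, 12.7]
gripper_width: -0.0
grasp_force: 6.7
```

```bash
python3 lw.py
```

```text
t 9.13 edger mm [34.  -2.6 52.5] xang 9.71 zax [ 0.0221 -0.0015 -0.9998] F [10.9  1.3 12.7] w -0.0
3927 [124.6   0.6  89.3] angle 1.551 [[101.9, -4.3, 87.3], [145.0, 5.5, 90.9]]
wheel 461 [[-8.9, -5.4, 73.9], [3.4, -2.2, 77.8], [41.8, 0.6, 127.4]]
```

```bash
cat > sd.py <<'E'
from h import *
import sys
report()
im,d,W=cloud("side"); E=(W-O)@Re*1000
hsv=cv2.cvtColor(im,cv2.COLOR_BGR2HSV); h,s,v=[hsv[...,i].astype(int) for i in range(3)]
m=(h>8)&(h<25)&(s>70)&(abs(E[...,1])<25)&(E[...,0]>-110)&(E[...,0]<45)&(E[...,2]>25)&(E[...,2]<115); p=E[m]
print(len(p),np.percentile(p,[1,50,99],0).round(1).tolist())
cv2.imwrite(sys.argv[1],cv2.resize(im[140:260,190:350],(800,600)))
E
python3 sd.py pics/s3.png
```

```text
t 9.18 edger mm [34.1 -2.6 52.5] xang 9.71 zax [ 0.0219 -0.0016 -0.9998] F [10.7  1.4 14.7] w 0.0
237 [[-36.9, -13.8, 27.0], [-22.4, -9.7, 64.5], [11.0, 9.5, 79.0]]
```

View pics/s3.png

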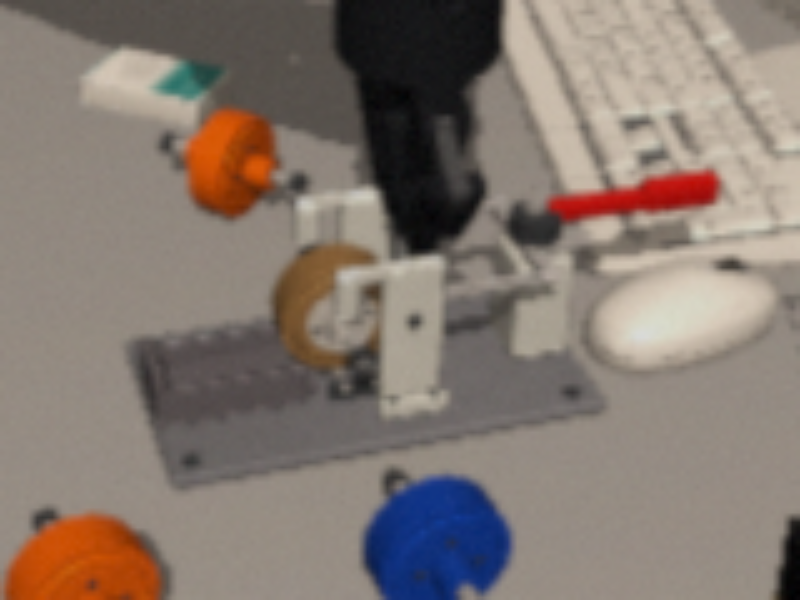

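The side view shows the wheel 7 mm forward, up on the front rod. The finger rode up with the turning wheel surface. I'll back off and push again, rising as the wheel rolls.

Request:
{"method": "play_rows", "body": {"steps": [[[14,0,-2,0,0,0],[24,0,0,0,0,0],[24,0,6,0,0,0],[24,0,6,0,0,0],[24,0,6,0,0,0]]]}}

```text
time: 9.65
tool_pos: [0.5637, -0.0343, 0.037]
tool_rot: [-0.0, 0.996, 0.085, -0.0]
contact_force: [3.7, 1.5, -1.0]
gripper_width: -0.001
grasp_force: 0.0
```

```bash
python3 sd.py pics/s4.png
```

```text
t 9.65 edger mm [48.9 -0.1 37. ] xang 9.77 zax [-1.e-03  6.e-04 -1.e+00] F [ 4.   0.8 -1. ] w -0.0
214 [[-30.1, -12.8, 26.1], [-16.9, -8.1, 63.4], [16.9, 10.8, 78.1]]
```

The wheel is back on both rods. At low z the shut gripper's knuckles are wider than the 60 mm between the cheeks and probably caught on them. I'll lift, turn the tool 90° so its narrow side passes between the cheeks, and push higher up.

Request:
{"method": "play_rows", "body": {"steps": [[[6,0,0,0,0,0],[6,0,-35,0,0,0],[6,0,-70,0,0,0],[6,0,-100,0,0,0],[8,0,-110,0,0,0],[8,0,-110,0,0,0]]]}}

```text
time: 10.2
tool_pos: [0.5745, -0.0337, 0.1522]
tool_rot: [0.001, 0.996, 0.085, 0.003]
contact_force: [1.1, 0.3, -0.6]
gripper_width: -0.001
grasp_force: 0.0
```

Request:
{"method": "play_rows", "body": {"steps": [[[0,0,0,0,0,7],[0,0,0,0,0,14],[0,0,0,0,0,21],[0,0,0,0,0,28],[0,0,0,0,0,35],[0,0,0,0,0,42],[0,0,0,0,0,49],[0,0,0,0,0,56],[0,0,0,0,0,63],[0,0,0,0,0,70],[0,0,0,0,0,77],[0,0,0,0,0,84]]]}}

```text
time: 11.2
tool_pos: [0.5705, -0.033, 0.145]
tool_rot: [0.001, 0.795, -0.606, -0.002]
contact_force: [-0.1, -0.6, 0.2]
gripper_width: 0.001
grasp_force: 0.0
```

Request:
{"method": "play_rows", "body": {"steps": [[[0,0,0,0,0,6],[0,0,0,0,0,6],[0,0,0,0,0,6]]]}}

```text
time: 11.45
tool_pos: [0.5709, -0.033, 0.1459]
tool_rot: [0.001, 0.765, -0.643, -0.002]
contact_force: [-0.5, 0.5, -0.1]
gripper_width: 0.0
grasp_force: 0.0
```

```bash
python3 sd.py pics/s5.png; python3 -c "
from h import *; print(np.round(manip.state()['joint_pos'],2))"
```

```text
t 11.45 edger mm [ 5.630e+01 -1.000e-01  1.459e+02] xang -80.1 zax [-4.e-03  6.e-04 -1.e+00] F [-0.4  0.6 -0.1] w 0.0
209 [[-30.4, -12.8, 27.1], [-17.3, -8.0, 64.2], [17.2, 11.5, 78.1]]
[-0.19 -0.    1.81 -0.    1.33  2.78]
```

Request:
{"method": "play_rows", "body": {"steps": [[[0,0,35,0,0,0],[0,0,65,0,0,0],[0,0,85,0,0,0],[0,0,92,0,0,0],[0,0,92,0,0,0],[0,0,92,0,0,0]]]}}

```text
time: 12.0
tool_pos: [0.5725, -0.0333, 0.0566]
tool_rot: [0.0, 0.765, -0.644, 0.0]
contact_force: [0.8, -0.2, 0.4]
gripper_width: -0.0
grasp_force: 0.0
```

Request:
{"method": "play_rows", "body": {"steps": [[[0,5,0,0,0,0],[0,10,0,0,0,0],[0,13,0,0,0,0],[0,16,-2,0,0,0],[0,19,-4,0,0,0],[0,22,-6,0,0,0],[0,22,-6,0,0,0]]]}}

```text
time: 12.58
tool_pos: [0.5505, -0.0371, 0.0631]
tool_rot: [-0.0, 0.765, -0.644, 0.0]
contact_force: [-0.5, 0.5, -0.5]
gripper_width: 0.0
grasp_force: 0.0
```

```bash
python3 sd.py pics/s6.png
```

```text
t 12.58 edger mm [35.5 -0.5 63.1] xang -80.25 zax [ 1.e-03 -2.e-04 -1.e+00] F [-0.4  0.6 -0.5] w 0.0
215 [[-30.2, -12.2, 26.6], [-16.6, -7.9, 63.4], [18.6, 11.3, 78.4]]
```

Request:
{"method": "play_rows", "body": {"steps": [[[0,-6,0,0,0,0],[0,-6,7,0,0,0],[0,-6,7,0,0,0],[0,0,7,0,0,0],[0,4,5,0,0,0],[0,8,3,0,0,0],[0,12,1,0,0,0],[0,16,0,0,0,0],[0,16,0,0,0,0]]]}}

```text
time: 13.38
tool_pos: [0.5347, -0.0399, 0.0635]
tool_rot: [-0.0, 0.765, -0.644, 0.001]
contact_force: [0.2, -0.3, 0.2]
gripper_width: 0.002
grasp_force: 0.0
```

```bash
python3 sd.py pics/s7.png
```

```text
t 13.38 edger mm [19.4 -0.5 63.5] xang -80.25 zax [ 1.2e-03 -6.0e-04 -1.0e+00] F [ 0.1 -0.3  0.2] w 0.0
292 [[-44.8, -14.8, 25.8], [-26.2, -9.0, 61.8], [12.2, 9.1, 78.4]]
```

Request:
{"method": "play_rows", "body": {"steps": [[[0,4,0,0,0,0],[0,8,1,0,0,0],[0,12,2,0,0,0],[0,16,3,0,0,0],[0,20,4,0,0,0],[0,24,4,0,0,0],[0,28,4,0,0,0],[0,32,4,0,0,0],[0,36,4,0,0,0],[0,40,4,0,0,0],[0,43,4,0,0,0],[0,43,4,0,0,0]]]}}

```text
time: 14.43
tool_pos: [0.5038, -0.0478, 0.0695]
tool_rot: [-0.008, 0.764, -0.645, 0.011]
contact_force: [8.9, 5.7, 31.2]
gripper_width: -0.0
grasp_force: 14.9
```

```bash
python3 sd.py pics/s8.png
```

```text
t 14.43 edger mm [-12.4  -2.8  69.5] xang -80.31 zax [ 0.0274 -0.0017 -0.9996] F [ 9.8  4.  31.2] w -0.0
334 [[-67.7, -14.9, 26.1], [-45.7, -11.0, 63.6], [-11.2, 6.7, 78.4]]
```

The wheel is over the rod with its centre at about -38 mm, but the finger has ridden up onto its upper rear and wedged. I'll back off, go lower and push at axle height.

Request:
{"method": "play_rows", "body": {"steps": [[[0,-20,0,0,0,0],[0,-38,0,0,0,0],[0,-38,15,0,0,0],[0,-38,17,0,0,0],[0,-38,17,0,0,0]]]}}

```text
time: 14.9
tool_pos: [0.5393, -0.0414, 0.0481]
tool_rot: [-0.006, 0.764, -0.645, 0.009]
contact_force: [12.7, 3.4, 16.0]
gripper_width: -0.001
grasp_force: 9.0
```

```bash
python3 sd.py pics/s9.png
```

```text
t 14.9 edger mm [23.7 -2.8 48.1] xang -80.28 zax [ 0.0216 -0.0019 -0.9998] F [13.1  1.1 16. ] w -0.0
292 [[-48.2, -16.1, 25.7], [-30.2, -9.1, 62.3], [9.4, 10.3, 77.6]]
```

Request:
{"method": "play_rows", "body": {"steps": [[[0,-10,-6,0,0,0],[0,-24,-4,0,0,0],[0,-24,2,0,0,0],[0,-24,2,0,0,0],[0,-24,2,0,0,0]]]}}

```text
time: 15.37
tool_pos: [0.5512, -0.0362, 0.0373]
tool_rot: [0.001, 0.765, -0.644, -0.002]
contact_force: [-0.1, -0.6, -0.6]
gripper_width: -0.005
grasp_force: 0.0
```

```bash
python3 sd.py pics/s10.png
```

```text
t 15.37 edger mm [36.4  0.3 37.3] xang -80.25 zax [-4.5e-03  7.0e-04 -1.0e+00] F [-0.2 -0.5 -0.6] w -0.0
288 [[-46.9, -17.6, 25.8], [-28.5, -9.1, 62.3], [9.7, 10.6, 78.2]]
```

View pics/s10.png

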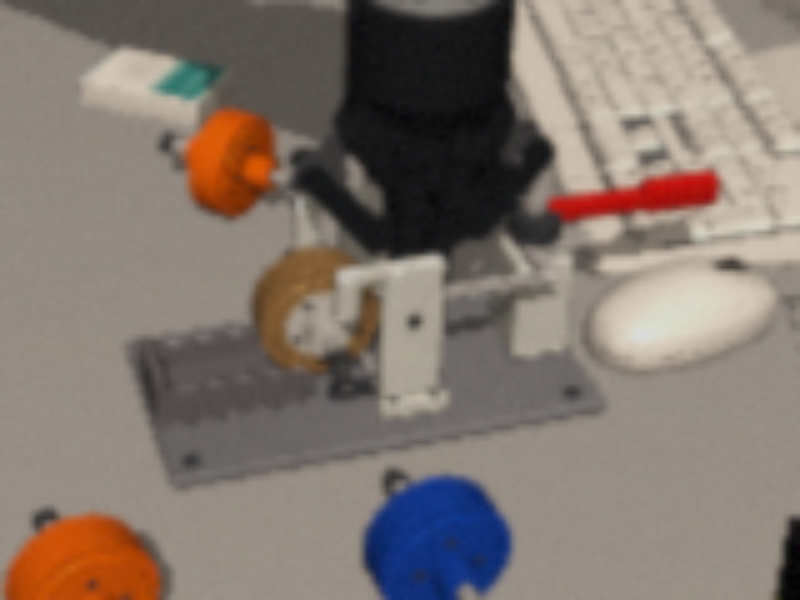

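The side view shows the wheel standing free just past the front rod at (315,310). The gripper's flared linkage had been pressing on the wheel's upper rear. I'll raise the tip to about 57 mm and give a brisk short push so the wheel rolls ahead by itself.

Request:
{"method": "play_rows", "body": {"steps": [[[0,0,-19,0,0,0],[0,0,-19,0,0,0],[0,0,-19,0,0,0],[0,8,-19,0,0,0],[0,18,-21,0,0,0],[0,29,-24,0,0,0],[0,38,-27,0,0,0],[0,30,-30,0,0,0],[0,20,-30,0,0,0],[0,20,-30,0,0,0],[0,20,-30,0,0,0],[0,20,-30,0,0,0]]]}}

```text
time: 16.42
tool_pos: [0.5334, -0.0396, 0.0683]
tool_rot: [0.001, 0.765, -0.644, -0.001]
contact_force: [-0.3, -0.6, -0.9]
gripper_width: -0.002
grasp_force: 0.0
```

```bash
python3 sd.py pics/s11.png
```

```text
t 16.42 edger mm [18.2  0.  68.3] xang -80.23 zax [-2.e-03  3.e-04 -1.e+00] F [-0.4 -0.5 -0.9] w -0.0
339 [[-82.6, -15.2, 26.7], [-59.2, -8.7, 63.4], [-25.8, 10.4, 77.3]]
```

Request:
{"method": "play_rows", "body": {"steps": [[[0,0,-30,0,0,0],[0,0,-60,0,0,0],[0,0,-60,0,0,0],[0,0,-60,0,0,0],[0,0,-60,0,0,0],[0,0,-60,0,0,0]]]}}

```text
time: 16.97
tool_pos: [0.5327, -0.0396, 0.1275]
tool_rot: [0.001, 0.765, -0.644, -0.001]
contact_force: [-0.6, -0.5, -0.1]
gripper_width: 0.002
grasp_force: 0.0
```

```bash
python3 sd.py pics/s12.png
```

```text
t 16.97 edger mm [ 17.5   0.2 127.5] xang -80.25 zax [-3.e-03  6.e-04 -1.e+00] F [-0.6 -0.3 -0.1] w 0.0
346 [[-96.2, -15.1, 26.1], [-72.9, -8.7, 62.9], [-39.8, 12.1, 76.9]]
```

Request:
{"method": "play_rows", "body": {"steps": [[[0,0,-40,0,0,0],[0,0,-80,0,0,0],[0,-20,-110,0,0,0],[0,-20,-110,0,0,0],[0,-20,-110,0,0,0],[0,-20,-110,0,0,0],[0,-20,-110,0,0,0],[0,-20,-110,0,0,0]]]}}

```text
time: 17.68
tool_pos: [0.5522, -0.0362, 0.2367]
tool_rot: [0.001, 0.765, -0.644, -0.002]
contact_force: [0.1, 0.1, -0.6]
gripper_width: -0.002
grasp_force: 0.0
```

```bash
python3 sd.py pics/s13.png; python3 lw.py
```

```text
t 17.68 edger mm [ 37.3   0.  236.7] xang -80.25 zax [-4.3e-03  8.0e-04 -1.0e+00] F [ 0.1  0.1 -0.6] w -0.0
344 [[-96.2, -14.9, 25.5], [-73.4, -8.9, 63.4], [-39.6, 10.7, 77.4]]
t 17.73 edger mm [ 3.750e+01 -1.000e-01  2.371e+02] xang -80.26 zax [-3.6e-03  7.0e-04 -1.0e+00] F [0.1 0.  0.9] w 0.0
843 [147.4  -1.6  90.8] angle 1.601 [[103.5, -7.1, 86.1], [186.2, 4.1, 94.9]]
wheel 1204 [[-92.1, -12.6, 37.8], [-58.2, -3.6, 71.4], [23.3, 16.9, 284.8]]
```

View pics/s13.png

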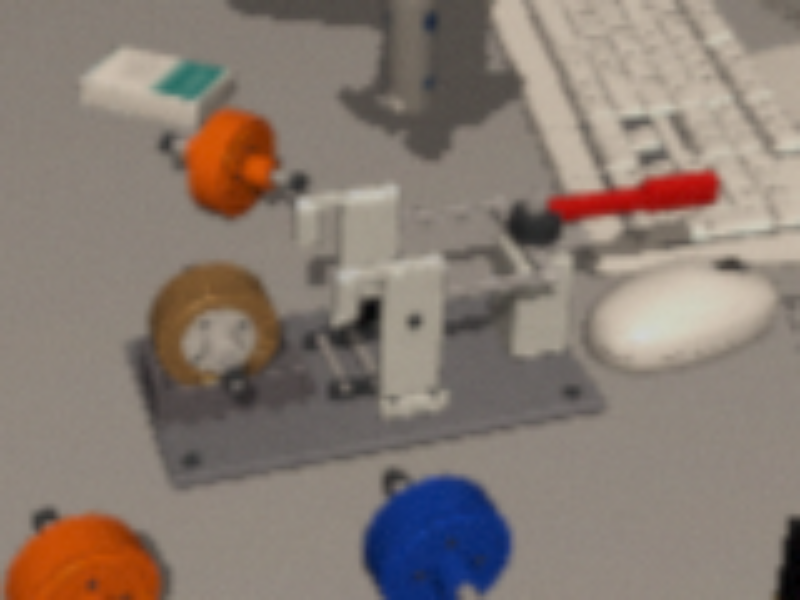

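The side view shows the wheel standing against the front stop at (215,325), centre at about x = -68. The lever is open at about 1.6 rad, the cradle is down, and the arm is clear.

```bash
python3 -c "from h import *; print(order.job_done())"
```

```text
the job is handed in; nothing more can be done
None
```

The job is handed in: the lever is fully open (about 1.6 rad), the cradle is at the bottom, and the wheel stands against the front stop (centre at about x = -68 mm). It took about 18 s; one push had to be redone when the gripper wedged on the wheel, and the arm kept well away from the bottle, carton and lens case, though I didn't re-measure them afterwards.

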